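# Stand a brass cable gland in the inspection block and light it with the torch

### The arm

A 6-joint arm with a two-finger parallel gripper is mounted at the origin on the work surface. World frame = base frame: x ahead of the robot, y to its left, z up, the work surface at z = 0. Lengths are in m, angles in rad, forces in N, time in s.
With the tool pointing down it reaches from about 0.25 to 0.775 m from the base axis. Payload 4 kg.
Tool frame: the origin (TCP) lies midway between the tips of the shut fingers; the grasp point (between the pads) lies 19 mm behind it; y points along the fingers, x is the direction in which the jaws open and shut, and the axes are right-handed (so a half turn about y gives the same grasp; the last joint's range is limited). The gripper opens to 94 mm and grips with 3 to 60 N. Pads are 16 mm wide; open, the fingers measure 119 mm over their backs; the gripper's body (75 mm by 177 mm) begins 78 mm behind the grasp point.
Start: joints at [-0.103, 0.087, 1.371, -0, 1.684, -0.103], TCP at [0.55, -0, 0.206] pointing down, gripper open.
Joint ranges: [-3.1, 3.1], [-0.76, 2.03], [0.27, 2.55], [-1.08, 4.22], [0.17, 2.65], [-2.57, 2.57]. Speed limits (rad/s): [2.79, 2.79, 3.14, 3.14, 3.14, 3.14].

### API

Orientations are given as [roll, pitch, yaw] about the fixed x, y, z axes, in that order (R = Rz(yaw) Ry(pitch) Rx(roll)).
In Python, from cell import robot gives the robot as it stands. Calls block until the motion is done:
- robot.reach(position, orientation): joint-space move of the TCP to a pose.
- robot.move_linear(position, rate=0.15, attitude=None, f_stop=None): straight line of the TCP; attitude=None keeps the orientation; rate is the mean speed in m/s. With f_stop (N) it stops when the force on the tool has changed by that much, and returns True; else False.
- robot.set_joints(angles): joint-space move.
- robot.gripper_to(opening): finger opening in m; the grip force is fixed at half the most; returns when the fingers have stopped.
- robot.sleep(seconds).
- robot.ik(position, orientation): joint angles nearest the present ones, or None.
- robot.read_camera(name): name is "scene" or "side" or "wrist"; returns a dict with "image" (420x560x3 uint8, blue, green, red), "depth" (420x560 float32, m along the optical axis (not along the pixel's ray), 0 where there is no reading), "K" (3x3 intrinsics, pixels), "pose" (4x4, takes a point from camera to world coordinates). Camera axes: x right, y up, looking along -z (the intrinsics and any distortion apply to the point x, -y, -z); pixel columns grow to the right and rows downward; lengths in m; the calibration is good to about 2 mm. A picture is of the moment at which its call begins.
A pose or a line that the arm cannot do raises robot.PlanningError and nothing moves.
- robot.job_done(): hands the job in, once; it reports no verdict.
Readings, each from a call of its own:
- robot.current_time_s(): time.
- robot.current_joint_positions(): joint angles.
- robot.current_joint_vel(): joint speeds.
- robot.current_joint_torque(): joint torques, N m.
- robot.current_tcp_pos(): TCP position.
- robot.current_tool_rot(): TCP orientation.
- robot.current_ft_force(): force on the tool from outside, world axes, zero at the start.
- robot.current_ft_torque(): the same for the moment, N m.
- robot.current_opening(): finger opening in m.
Only numpy, scipy, OpenCV 4.12 (cv2) and the standard library are available. Lean on these libraries where they do the work, as an engineer would, in place of code of your own. Each camera call takes 0.05 s, during which the arm holds its last target.

### The job

Take the brass cable gland out of the blue rack and stand it upright, threaded shank down and fully home, in the bore of the aluminium inspection block, and let go of it. Then draw the yellow torch out of its holder, turn it to slant at about 45 degrees and hold it raised with its lens about 12 cm from the top of the gland and its beam on the middle of the gland's top. Finish while still holding the torch still there; it touches nothing but the gripper, and everything else stays where it is.

Things in the scene. Friction and masses are not known exactly. Their poses are not given: they have to be found in the camera images.
- gland: Loose brass cable gland, 70 g, upright in one of the rack's three holes. 64 mm tall: threaded shank 20 mm diameter, 28 mm long, below; above it a body 32 mm diameter, 36 mm tall (round to the grip), whose underside is the shoulder that rests on rack or block. Origin at the centre of the shank's lower end, z up its axis; yaw does not matter.
- gland_top (a point): Centre of the brass gland's top, 64 mm above its origin.
- gland_shoulder (a point): Centre of the brass gland's shoulder plane, 28 mm above its origin; lies at the mouth of the bore when the gland is fully home.
- rack: Fixed blue plastic rack block on the table, 60 x 200 x 36 mm (x, y, z). Three vertical holes 23 mm diameter right through it in a row along its y axis, at y = -65, 0 and 65 mm, each holding a gland (top of its body 36 mm above the rack's top). Origin at the centre of its underside.
- nest: Fixed square silver-grey aluminium inspection block on the table, 80 x 80 x 36 mm, with a single vertical bore 23 mm diameter right through its centre (36 mm deep, so that the 28 mm shank hangs free and the shoulder rests on the block's top). Origin at the centre of its underside.
- nest_hole0 (a point): Centre of the mouth of the inspection block's bore, on its top face, 36 mm above the table.
- holder: Fixed torch holder: dark base plate 100 x 100 x 10 mm with a grey square open-topped socket on it, 50 mm wide outside, 38 mm inside, its rim 65 mm above the table (55 mm deep inside). Origin at the centre of the base plate's underside. The torch must rise about 60 mm to clear it.
- torch: Loose torch, about 180 g (varies), 165 mm long, standing lens down in the holder with 2 mm play per side. Square: black head 34 mm wide, 40 mm tall, then yellow handle 28 mm wide up to the tail, 175 mm above the table. Mass centre 80 mm from the lens. Origin: centre of the lens; z runs from lens to tail (beam along -z); x, y square to the flat sides.
- gland_black: Black gland of the same shape and size in another hole of the rack; to be left alone.
- gland_white: White gland of the same shape and size in another hole of the rack; to be left alone.
- reel: Small red and black reel standing flat on the table, 90 mm diameter, 50 mm high, origin at the centre of its underside; to be left alone.
- jar: Jar with a blue cap on the table, 60 mm diameter, 85 mm high, origin at the centre of its underside; to be left alone.
- tape: Blue ring of tape lying flat on the table, 76 mm diameter, 19 mm high, origin at the centre of its underside; to be left alone.
- screwdriver: Screwdriver lying on the table; to be left alone.

How it is judged:
By the outcome, as a careful person would: the job done as asked, in the order asked, and still so for the second after the job is handed in, while the arm keeps its last pose, push and grip.
It also fails if it takes over 56 s, if anything falls off the work surface, if the arm or the gripper's body presses on something with over 40 N, if the wrist force passes 120 N, or if a joint passes its speed limit or range.

## Working session

There is one attempt and no reset: what is moved stays moved. The work goes in short steps, each a Python script; the robot and the scene stay as the last script left them, time stands still between calls to the robot, and variables do not carry over. Pictures are saved under pics/ and viewed, and the job is handed in when it is done.

```bash
ls; mkdir -p pics; python3 - <<'E'
from cell import robot
import cv2, numpy as np
for n in ["scene","side","wrist"]:
    c=robot.read_camera(n); cv2.imwrite(f"pics/{n}0.png",c["image"]); np.savez(f"pics/{n}0.npz",**c)
    print(n,c["K"].round(1).tolist(),c["pose"].round(3).tolist(),[k for k in c])
print(robot.current_tool_rot(),robot.current_time_s(),robot.current_opening())
E
```

```text
pics
scene [[390.0, 0.0, 274.0], [0.0, 390.0, 211.8], [0.0, 0.0, 1.0]] [[0.038, -0.795, 0.605, 1.063], [0.999, 0.021, -0.035, -0.035], [0.015, 0.606, 0.795, 0.747], [0.0, 0.0, 0.0, 1.0]] ['image', 'depth', 'K', 'pose']
side [[413.0, 0.0, 277.3], [0.0, 413.0, 208.3], [0.0, 0.0, 1.0]] [[-0.948, 0.174, -0.266, 0.313], [-0.317, -0.566, 0.761, 0.707], [-0.018, 0.806, 0.592, 0.615], [0.0, 0.0, 0.0, 1.0]] ['image', 'depth', 'K', 'pose']
wrist [[295.3, 0.0, 278.0], [0.0, 295.3, 207.8], [0.0, 0.0, 1.0]] [[1.0, 0.0, 0.002, 0.549], [-0.001, 0.966, 0.258, 0.075], [-0.002, -0.258, 0.966, 0.384], [0.0, 0.0, 0.0, 1.0]] ['image', 'depth', 'K', 'pose']
[-1.57065976e+00  1.68715897e-03  1.85132326e-06] 0.15 0.0938557211686688
```

View pics/scene0.png

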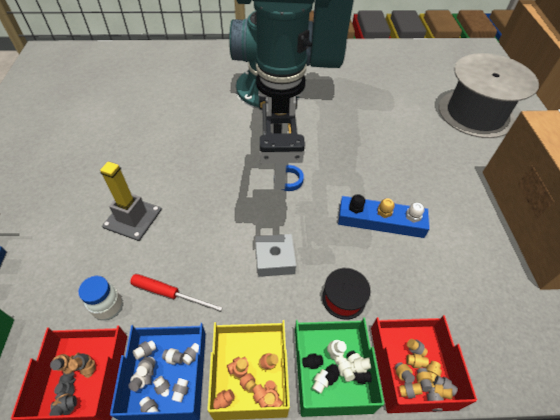

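View pics/side0.png

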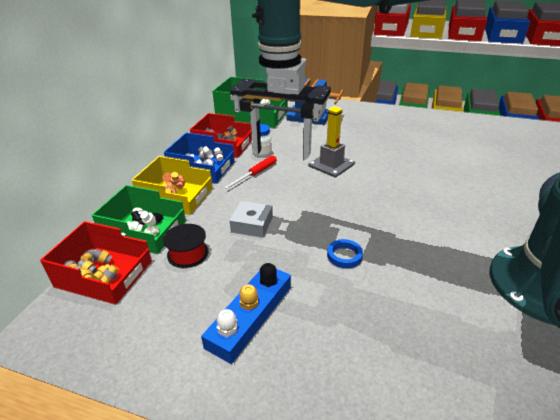

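View pics/wrist0.png

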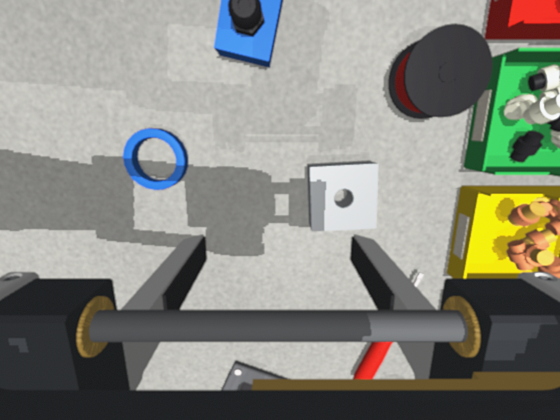

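```bash
cat > h.py <<'E'
import numpy as np, cv2
def rays(c,uv):
    uv=np.asarray(uv,float).reshape(-1,2);K=c["K"]
    d=np.c_[(uv[:,0]-K[0,2])/K[0,0],-(uv[:,1]-K[1,2])/K[1,1],-np.ones(len(uv))]
    return c["pose"][:3,3], d@c["pose"][:3,:3].T
def onz(c,uv,z):
    o,d=rays(c,uv); return o+d*((z-o[2])/d[:,2])[:,None]
def cloud(c):
    h,w=c["depth"].shape; u,v=np.meshgrid(np.arange(w),np.arange(h))
    o,d=rays(c,np.c_[u.ravel(),v.ravel()])
    P=(o+d*c["depth"].ravel()[:,None]).reshape(h,w,3); P[c["depth"]==0]=np.nan; return P
def toprect(pts):
    r=cv2.minAreaRect(pts[:,:2].astype(np.float32)*1000); return r
E
python3 - <<'E'
from h import *
for n in ["scene","side","wrist"]:
    c=dict(np.load(f"pics/{n}0.npz")); P=cloud(c); H=cv2.cvtColor(c["image"],cv2.COLOR_BGR2HSV); h,s,v=[H[...,i].astype(int) for i in range(3)]
    z=P[...,2]; x=P[...,0];y=P[...,1]
    def rep(nm,m):
        m=m&np.isfinite(z); k,l,st,_=cv2.connectedComponentsWithStats(m.astype(np.uint8))
        for i in range(1,k):
            if st[i,4]<25: continue
            p=P[l==i]; r=toprect(p); print(n,nm,st[i].tolist(),"zmed %.4f"%np.median(p[:,2]),"mean",p.mean(0).round(4),"rect",np.round(r[0],1),np.round(r[1],1),round(r[2],1))
    box=(x>.2)&(x<.9)&(abs(y)<.5)
    t=(z<.01)&box&(s<40); print(n,"table z",np.nanmedian(z[t]))
    rep("bluetop",(h>105)&(h<125)&(s>150)&(z>.031)&(z<.042)&box)
    rep("nesttop",(s<45)&(v>110)&(z>.031)&(z<.041)&box)
    rep("brass",(h>10)&(h<28)&(s>110)&(z>.04)&(z<.085)&box)
    rep("brasstop",(h>10)&(h<28)&(s>110)&(z>.068)&(z<.078)&box)
    rep("torchtail",(h>20)&(h<35)&(s>150)&(z>.168)&(z<.182)&box)
    rep("torch",(h>20)&(h<35)&(s>150)&(z>.08)&(z<.182)&box)
    rep("rim",(s<60)&(z>.061)&(z<.069)&box)
    rep("base",(s<60)&(v<110)&(z>.007)&(z<.014)&box)
E
```

```text
scene table z 0.0011638242606637483
scene bluetop [340, 197, 89, 34, 1180] zmed 0.0370 mean [0.5369 0.2438 0.0368] rect [529.6 249.1] [197.9  60.7] 77.3
scene bluetop [124, 326, 77, 68, 266] zmed 0.0365 mean [ 0.8158 -0.2398  0.0363] rect [ 814.2 -238.1] [ 80.6 163. ] 43.5
scene nesttop [256, 234, 41, 35, 1165] zmed 0.0370 mean [ 0.6273 -0.005   0.037 ] rect [625.4  -5.1] [82.3 80. ] 3.0
scene nesttop [90, 302, 28, 14, 75] zmed 0.0362 mean [ 0.75   -0.3343  0.0361] rect [ 749.2 -336.7] [14. 48.] 22.6
scene nesttop [146, 341, 10, 12, 56] zmed 0.0362 mean [ 0.8207 -0.2378  0.0364] rect [ 821.5 -237.8] [21.6 13.4] 3.1
scene nesttop [164, 349, 17, 13, 145] zmed 0.0350 mean [ 0.8374 -0.1974  0.035 ] rect [ 836.7 -198.2] [30.9 20.4] 61.2
scene nesttop [133, 350, 12, 9, 35] zmed 0.0383 mean [ 0.8357 -0.2562  0.0377] rect [ 835.2 -258. ] [21.9 13.5] 85.5
scene nesttop [340, 353, 27, 27, 287] zmed 0.0357 mean [0.8694 0.1176 0.0355] rect [866.6 120.7] [36.  42.2] 17.2
scene nesttop [132, 368, 20, 17, 110] zmed 0.0363 mean [ 0.8736 -0.2475  0.0361] rect [ 869.2 -247.1] [26.4 27.7] 69.4
scene ne
[... 6405 characters left out ...]
] rect [851.6   2.9] [3.3 6.2] 86.1
wrist rim [230, 4, 31, 24, 195] zmed 0.0668 mean [0.5192 0.1758 0.0662] rect [518.1 178.6] [27.9 15.2] 9.3
wrist rim [553, 96, 7, 15, 65] zmed 0.0626 mean [0.8352 0.1001 0.0627] rect [834.8 100.5] [ 5.1 14.2] 8.2
wrist base [512, 149, 8, 12, 56] zmed 0.0114 mean [0.8441 0.0433 0.0111] rect [843.8  44.2] [ 3.9 15.4] 19.6
wrist base [336, 191, 14, 12, 30] zmed 0.0108 mean [ 0.6347 -0.0117  0.0106] rect [633.7 -11.8] [20.   6.3] 40.9
wrist base [222, 362, 62, 28, 148] zmed 0.0092 mean [ 0.5073 -0.2876  0.009 ] rect [ 503.3 -289. ] [98.1 44.9] 11.5
wrist base [236, 382, 16, 8, 41] zmed 0.0116 mean [ 0.4917 -0.3104  0.0116] rect [ 493.  -309.7] [26.  10.5] 26.2
```

```bash
python3 - <<'E'
import cv2,numpy as np
a=cv2.imread("pics/scene0.png");b=cv2.imread("pics/side0.png")
def cr(i,x,y,w,h): return cv2.resize(i[y:y+h,x:x+w],(390,290),interpolation=cv2.INTER_CUBIC)
cv2.imwrite("pics/crop.png",np.vstack([np.hstack([cr(a,330,185,110,82),cr(a,90,155,110,82)]),np.hstack([cr(b,195,260,110,82),cr(b,295,100,110,82)])]))
E
```

```text
(no output)
```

View pics/crop.png

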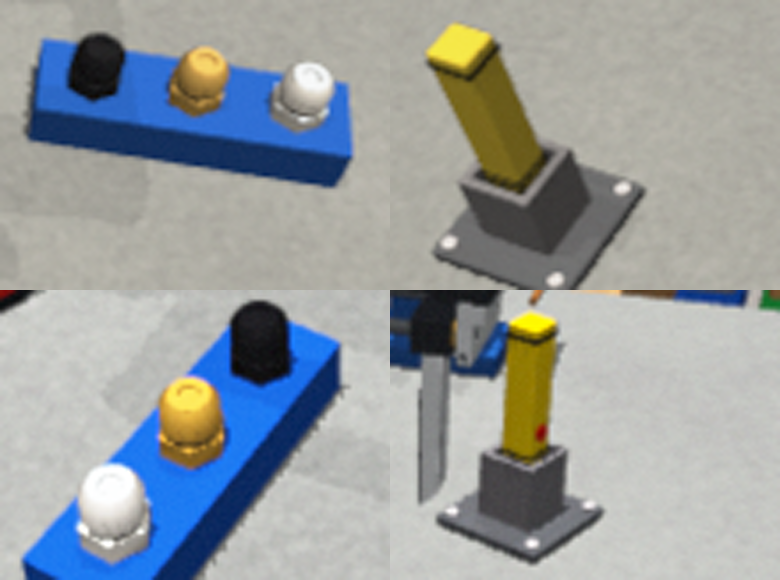

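```bash
python3 - <<'E'
from cell import robot
from h import *
yaw=np.radians(-12.8); O=[-np.pi/2,0,yaw]
# feasibility of the final pose for azimuths
G=np.array([.6275,-.005,.072])
from scipy.spatial.transform import Rotation as R
for az in range(0,360,30):
    a=np.radians(az); u=np.array([np.cos(a),np.sin(a),1])/2**.5
    p=G+u*(.12+.095); y=-u
    h=np.array([-np.sin(a),np.cos(a),0])
    for nm,x in (("jawH",h),("jawH-",-h),("jawV",np.cross(h,u)),("jawV-",-np.cross(h,u))):
        M=np.c_[x,y,np.cross(x,y)]
        q=robot.ik(p,R.from_matrix(M).as_euler("xyz"))
        if q is not None: print(az,nm,np.round(q,2))
t=robot.current_time_s()
robot.reach([.5305,.215,.19],O); print(robot.current_time_s()-t)
c=robot.read_camera("wrist"); cv2.imwrite("pics/w1.png",c["image"]); np.savez("pics/w1.npz",**c)
P=cloud(c);H=cv2.cvtColor(c["image"],cv2.COLOR_BGR2HSV); h,s,v=[H[...,i].astype(int) for i in range(3)];z=P[...,2]
for nm,m in (("blue",(h>105)&(h<125)&(s>150)&(z>.031)&(z<.042)),("brass",(h>10)&(h<28)&(s>110)&(z>.066)&(z<.08)),("brassall",(h>10)&(h<28)&(s>110)&(z>.038)&(z<.08)&(P[...,0]<.6))):
    p=P[m]; 
    if len(p): print(nm,len(p),toprect(p),p.mean(0))
E
```

```text
90 jawH- [ 0.49  0.55  0.95 -0.74  1.96  0.3 ]
90 jawV [ 0.49  0.55  0.95 -0.74  1.96 -1.27]
90 jawV- [ 0.49  0.55  0.95 -0.74  1.96  1.88]
120 jawH- [ 0.57  0.11  1.51 -0.78  1.57  0.07]
120 jawV [ 0.57  0.11  1.51 -0.78  1.57 -1.5 ]
120 jawV- [ 0.57  0.11  1.51 -0.78  1.57  1.64]
150 jawH- [ 0.44 -0.37  1.94 -0.69  1.16 -0.46]
150 jawV [ 0.44 -0.37  1.94 -0.69  1.16 -2.03]
150 jawV- [ 0.44 -0.37  1.94 -0.69  1.16  1.11]
180 jawH [-0.27 -0.7   2.12  0.23  0.97  1.24]
180 jawH- [-0.27 -0.7   2.12  0.23  0.97 -1.9 ]
180 jawV- [-0.27 -0.7   2.12  0.23  0.97 -0.33]
210 jawH [-0.79 -0.36  1.93  0.77  1.39  0.18]
210 jawV [-0.79 -0.36  1.93  0.77  1.39  1.75]
210 jawV- [-0.79 -0.36  1.93  0.77  1.39 -1.39]
240 jawH [-0.79  0.13  1.5   0.76  1.72 -0.23]
240 jawV [-0.79  0.13  1.5   0.76  1.72  1.34]
240 jawV- [-0.79  0.13  1.5   0.76  1.72 -1.8 ]
270 jawH [-0.65  0.56  0.93  0.7   2.07 -0.44]
270 jawV [-0.65  0.56  0.93  0.7   2.07  1.13]
270 jawV- [-0.65  0.56  0.93  0.7   2.07 -2.01]
0.8749999999999999
blue 6382 ((530.6964721679688, 250.26963806152344), (198.462646484375, 58.744102478027344), 77.41144561767578) [0.53284573 0.25945977 0.03674669]
brass 385 ((531.405029296875, 251.08743286132812), (28.756826400756836, 29.74991226196289), 77.81259155273438) [0.53228511 0.25300684 0.07003883]
brassall 427 ((531.1482543945312, 251.97442626953125), (30.250591278076172, 29.801319122314453), 31.992578506469727) [0.53236919 0.25405095 0.06880289]
```

View pics/w1.png

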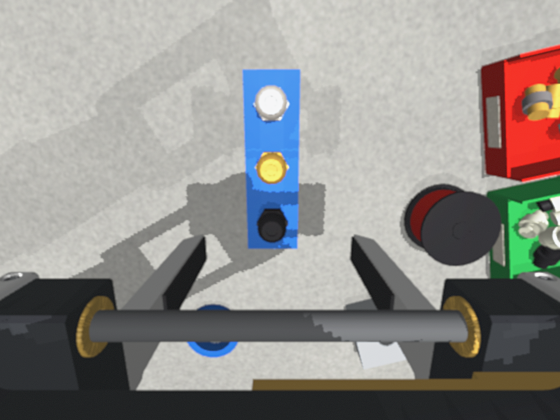

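```bash
python3 - <<'E'
from cell import robot
from h import *
O=[-np.pi/2,0,np.radians(-12.65)]
g=[.5308,.2505]
t=robot.current_time_s()
robot.reach([*g,.12],O)
print(robot.move_linear([*g,.041],rate=.1,f_stop=8), robot.current_tcp_pos())
robot.gripper_to(.02); print("open",robot.current_opening(),robot.current_ft_force())
robot.move_linear([*g,.13],rate=.12); print(robot.current_opening(),robot.current_tcp_pos(),robot.current_ft_force())
print(robot.current_time_s())
for n in ["side","wrist"]:
    c=robot.read_camera(n); cv2.imwrite(f"pics/{n}2.png",c["image"]); np.savez(f"pics/{n}2.npz",**c)
a=cv2.imread("pics/side2.png")[180:390,140:420];b=cv2.imread("pics/wrist2.png")
cv2.imwrite("pics/c2.png",np.hstack([cv2.resize(a,(400,300),interpolation=2),cv2.resize(b,(400,300))]))
E
```

```text
False [0.53147137 0.25072227 0.04190814]
open 0.03120315918212008 [ 0.35329742 -0.89301077 -0.49503932]
0.031371248327986906 [0.5301486  0.25027947 0.12892432] [ 0.08819884 -0.43687808 -1.11997992]
4.3
```

View pics/c2.png

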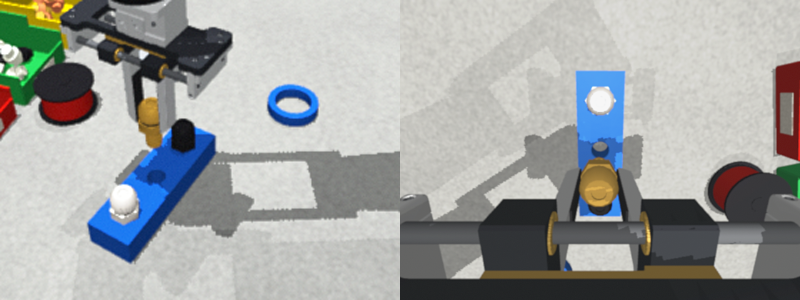

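```bash
cat >> h.py <<'E'
def held(c,zt,tcp):
    """brass points near top of held gland"""
    P=cloud(c);H=cv2.cvtColor(c["image"],cv2.COLOR_BGR2HSV); h,s,v=[H[...,i].astype(int) for i in range(3)];z=P[...,2]
    m=(h>8)&(h<28)&(s>90)&(abs(P[...,0]-tcp[0])<.03)&(abs(P[...,1]-tcp[1])<.03)&(z>zt-.08)
    return P[m],m
def nest(c):
    P=cloud(c);H=cv2.cvtColor(c["image"],cv2.COLOR_BGR2HSV); s,v=H[...,1].astype(int),H[...,2].astype(int);z=P[...,2]
    m=(s<45)&(z>.031)&(z<.041)&(abs(P[...,0]-.627)<.07)&(abs(P[...,1]+.005)<.07)
    return P[m],m
E
python3 - <<'E'
from cell import robot
from h import *
c=dict(np.load("pics/wrist2.npz")); tcp=np.array([.5308,.2505,.13])
p,m=held(c,.161,tcp); print(len(p),p.min(0),p.max(0)); 
t=p[p[:,2]>.157]; print("top",len(t),toprect(t),t.mean(0))
s=p[p[:,2]<.124]; print("low",len(s), s.mean(0) if len(s) else 0)
yaw=np.radians(-12.65); tz=np.array([-np.sin(yaw),np.cos(yaw)])
n=np.array([.6277,-.0053]); q=n-tz*.07
robot.reach([*q,.15],[-np.pi/2,0,yaw])
c=robot.read_camera("wrist"); cv2.imwrite("pics/w3.png",c["image"]); np.savez("pics/w3.npz",**c)
p,m=nest(c); print(len(p),toprect(p),p.mean(0)); print(robot.current_tcp_pos(),q,robot.current_opening())
p,m=held(c,.181,[*q,.15]);t=p[p[:,2]>.177]; print("top",len(t),toprect(t),t.mean(0))
E
```

```text
7278 [0.50083596 0.23471746 0.09875681] [0.56079447 0.28047466 0.26128489]
top 5911 ((533.0809936523438, 267.04266357421875), (48.43423843383789, 52.32066345214844), 28.28825569152832) [0.53346006 0.2654055  0.22757119]
low 22 [0.53157718 0.26007883 0.10368691]
6631 ((627.8294067382812, -5.343349456787109), (80.1814193725586, 80.23710632324219), 3.0894925594329834) [ 0.62824253 -0.00384809  0.03668694]
[ 0.61232442 -0.07199231  0.14988816] [ 0.61237036 -0.07360082] 0.03154951210360603
top 6029 ((615.250732421875, -56.40180969238281), (48.49497604370117, 51.36198043823242), 28.3044490814209) [ 0.61538307 -0.05770272  0.24621917]
```

View pics/w3.png

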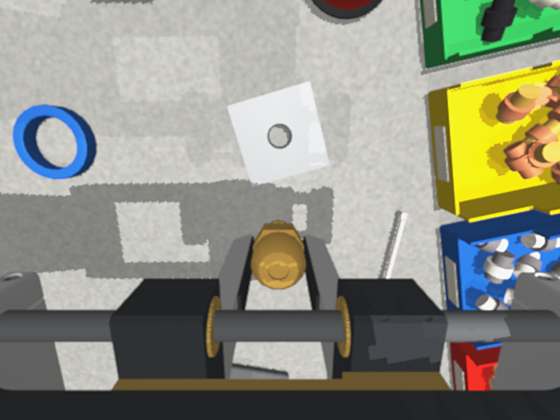

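```bash
python3 - <<'E'
from h import *
yaw=np.radians(-12.65); tz=np.array([-np.sin(yaw),np.cos(yaw)]); tx=np.array([np.cos(yaw),np.sin(yaw)])
for f,tcp in (("wrist2",[.5308,.2505,.13]),("w3",[.61237,-.0736,.15])):
    c=dict(np.load(f"pics/{f}.npz")); p,m=held(c,tcp[2]+.031,tcp); p=p[p[:,2]<tcp[2]+.037]
    r=np.c_[(p[:,:2]-tcp[:2])@tx,(p[:,:2]-tcp[:2])@tz,p[:,2]-tcp[2]]
    for lo,hi in ((.026,.036),(.01,.02),(-.004,.008),(-.03,-.008)):
        q=r[(r[:,2]>lo)&(r[:,2]<hi)]
        if len(q): print(f,lo,len(q),"x",np.percentile(q[:,0],[2,98]).round(4),"z",np.percentile(q[:,1],[2,98]).round(4),"h",np.percentile(q[:,2],[2,98]).round(4))
    # top face: bright inner circle; image centre of top ring
E
```

```text
wrist2 0.026 1746 x [-0.0138  0.0108] z [-0.0107  0.0127] h [0.0263 0.0314]
wrist2 0.01 250 x [-0.0171  0.013 ] z [0.0014 0.0156] h [0.0115 0.0198]
wrist2 -0.004 357 x [-0.0166  0.0139] z [0.0042 0.0157] h [-0.0029  0.0079]
wrist2 -0.03 20 x [-0.005   0.0024] z [0.0091 0.0101] h [-0.0269 -0.0248]
w3 0.026 1938 x [-0.0142  0.0123] z [-0.0092  0.0151] h [0.0263 0.0326]
w3 0.01 221 x [-0.0167  0.0148] z [0.0028 0.0172] h [0.0105 0.0197]
w3 -0.004 237 x [-0.0163  0.014 ] z [0.0063 0.0174] h [-0.0034  0.008 ]
w3 -0.03 22 x [-0.0053  0.0035] z [0.0104 0.0116] h [-0.028  -0.0232]
```

```bash
python3 - <<'E'
from cell import robot
from h import *
yaw=np.radians(-12.65); O=[-np.pi/2,0,yaw]
T=np.array([.6282,-.0058])
robot.reach([*T,.10],O); robot.sleep(.4)
tcp=robot.current_tcp_pos(); print(tcp)
c=robot.read_camera("wrist"); np.savez("pics/w4.npz",**c)
s=robot.move_linear([*T,.052],rate=.05,f_stop=5); print(s,robot.current_tcp_pos(),robot.current_ft_force(),robot.current_time_s())
for n in ["side","wrist"]:
    c=robot.read_camera(n); cv2.imwrite(f"pics/{n}5.png",c["image"])
a=cv2.imread("pics/side5.png")[110:290,140:380];b=cv2.imread("pics/wrist5.png")
cv2.imwrite("pics/c5.png",np.hstack([cv2.resize(a,(400,300),interpolation=2),cv2.resize(b,(400,300))]))
E
```

```text
[ 0.62852007 -0.0065733   0.10084668]
False [ 0.62860739 -0.0058591   0.05255026] [ 0.22725508 -0.62101202 -1.81675198] 7.7083
```

View pics/c5.png

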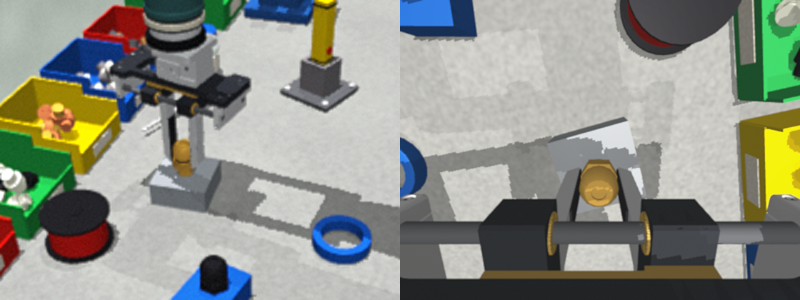

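```bash
python3 - <<'E'
from cell import robot
from h import *
T=[.6282,-.0058]
s=robot.move_linear([*T,.0395],rate=.03,f_stop=6); print(s,robot.current_tcp_pos(),robot.current_ft_force())
robot.gripper_to(.09); print(robot.current_opening(),robot.current_ft_force())
robot.move_linear([*T,.15],rate=.15); 
robot.reach([.60,-.12,.24],[-np.pi/2,0,0]); robot.sleep(.3)
print(robot.current_time_s())
for n in ["side","wrist","scene"]:
    c=robot.read_camera(n); cv2.imwrite(f"pics/{n}6.png",c["image"]); np.savez(f"pics/{n}6.npz",**c)
    P=cloud(c);H=cv2.cvtColor(c["image"],cv2.COLOR_BGR2HSV); h,sa,v=[H[...,i].astype(int) for i in range(3)];z=P[...,2]
    m=(h>8)&(h<28)&(sa>90)&(abs(P[...,0]-.628)<.03)&(abs(P[...,1]+.005)<.03)&(z>.03)&(z<.09)
    p=P[m]; t=p[p[:,2]>np.percentile(p[:,2],97)-.004] if len(p) else p
    if len(p): print(n,len(p),"zmax",np.percentile(p[:,2],[2,97]),"top",t.mean(0),toprect(t),"pl", toprect(nest(c)[0]))
a=cv2.imread("pics/side6.png")[110:290,140:380];b=cv2.imread("pics/wrist6.png")
cv2.imwrite("pics/c6.png",np.hstack([cv2.resize(a,(400,300),interpolation=2),cv2.resize(b,(400,300))]))
E
```

```text
True [ 0.62822427 -0.00581581  0.04064155] [0.15343465 0.41926293 2.46852325]
0.09039278796558611 [ 0.25473331  0.0747047  -0.10239242]
11.0417
side 218 zmax [0.03782079 0.07262067] top [ 0.62651143 -0.00348903  0.07075746] ((626.5175170898438, -3.7683629989624023), (22.90772819519043, 22.084259033203125), 88.1697006225586) pl ((626.9529418945312, -4.708091735839844), (81.03646087646484, 84.89409637451172), 3.3098151683807373)
wrist 397 zmax [0.04189593 0.0732181 ] top [ 0.62879796 -0.0057322   0.07120247] ((627.9821166992188, -5.379180908203125), (25.886213302612305, 27.149045944213867), 12.356700897216797) pl ((628.1141967773438, -5.1650238037109375), (80.19430541992188, 80.182861328125), 3.121833324432373)
scene 252 zmax [0.03887855 0.07427283] top [ 0.62734457 -0.0051434   0.07245269] ((627.1727905273438, -4.764772415161133), (25.753870010375977, 21.950740814208984), 56.85554504394531) pl ((625.6077270507812, -5.052909851074219), (82.81542205810547, 80.0820541381836), 3.0910825729370117)
```

View pics/c6.png

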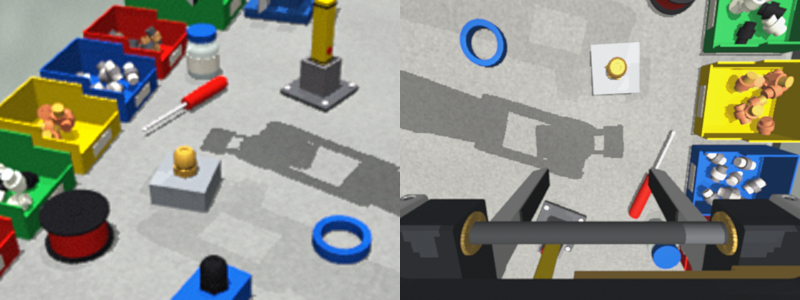

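```bash
python3 - <<'E'
from cell import robot
from h import *
for yw in (66,-24,-114,156):
    print(yw,robot.ik([.507,-.334,.2],[-np.pi/2,0,np.radians(yw)]))
yaw=np.radians(66)
robot.reach([.575,-.365,.26],[-np.pi/2,0,yaw]); robot.sleep(.4)
print(robot.current_tcp_pos(),robot.current_time_s())
c=robot.read_camera("wrist"); cv2.imwrite("pics/w7.png",c["image"]); np.savez("pics/w7.npz",**c)
P=cloud(c);H=cv2.cvtColor(c["image"],cv2.COLOR_BGR2HSV); h,s,v=[H[...,i].astype(int) for i in range(3)];z=P[...,2]
near=(abs(P[...,0]-.507)<.08)&(abs(P[...,1]+.334)<.08)
for nm,m in (("tail",(h>18)&(h<35)&(s>120)&(z>.168)&(z<.182)),("torch",(h>18)&(h<35)&(s>120)&(z>.08)&(z<.182)),("rim",(s<60)&(z>.061)&(z<.069)),("base",(s<60)&(z>.006)&(z<.014))):
    p=P[m&near]
    if len(p)>10: print(nm,len(p),toprect(p),p.mean(0))
E
```

```text
66 [-6.75882008e-01  2.16051157e-01  1.23549834e+00 -4.44089210e-16
  1.69004315e+00 -1.82779931e+00]
-24 [-0.67588201  0.21605116  1.23549834  0.          1.69004315 -0.25700299]
-114 [-0.67588201  0.21605116  1.23549834  0.          1.69004315  1.31379334]
156 None
[ 0.57514348 -0.36466006  0.26005757] 12.9417
tail 994 ((507.22613525390625, -336.0165710449219), (27.0467472076416, 27.188316345214844), 66.00748443603516) [ 0.50694793 -0.33575495  0.17543685]
torch 997 ((507.2209777832031, -335.91815185546875), (27.044260025024414, 27.444761276245117), 66.95755767822266) [ 0.50694631 -0.33579749  0.17541258]
rim 618 ((507.1914978027344, -335.4325256347656), (49.89346694946289, 50.093841552734375), 65.93144226074219) [ 0.50532525 -0.33379021  0.0656654 ]
base 3399 ((506.97296142578125, -335.56298828125), (100.59263610839844, 98.54548645019531), 65.93373107910156) [ 0.50524531 -0.33419198  0.01065544]
```

View pics/w7.png

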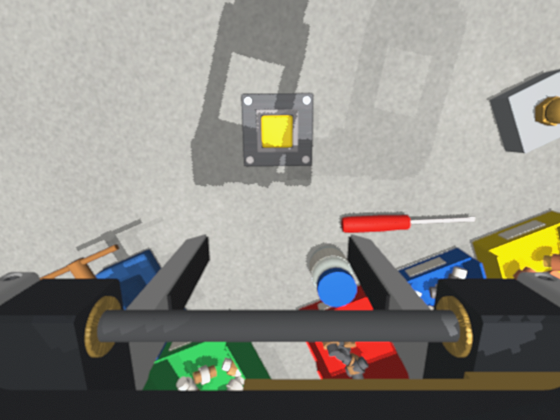

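```bash
python3 - <<'E'
from cell import robot
from h import *
O=[-np.pi/2,0,np.radians(66)]; t=[.5071,-.3356]
robot.reach([*t,.215],O); robot.sleep(.2); print(robot.current_tcp_pos())
print(robot.move_linear([*t,.088],rate=.12,f_stop=8),robot.current_tcp_pos())
robot.gripper_to(.015); print(robot.current_opening(),robot.current_ft_force())
print(robot.move_linear([*t,.25],rate=.12,f_stop=15),robot.current_tcp_pos(),robot.current_opening(),robot.current_ft_force(),robot.current_ft_torque(),robot.current_time_s())
for n in ["side","scene"]:
    c=robot.read_camera(n); cv2.imwrite(f"pics/{n}8.png",c["image"]); np.savez(f"pics/{n}8.npz",**c)
a=cv2.imread("pics/side8.png")[20:230,200:480];b=cv2.imread("pics/scene8.png")[60:270,20:300]
cv2.imwrite("pics/c8.png",np.hstack([cv2.resize(a,(400,300),interpolation=2),cv2.resize(b,(400,300))]))
E
```

```text
[ 0.50832264 -0.33634528  0.21607007]
False [ 0.50771688 -0.33610258  0.08920154]
0.028073610902451113 [ 0.56488496 -0.01924348  0.14546723]
False [ 0.50675998 -0.33534685  0.248714  ] 0.028109770139675715 [-0.58203985  0.23796977 -2.02305528] [ 0.06876645 -0.06262604  0.0411206 ] 17.3167
```

View pics/c8.png

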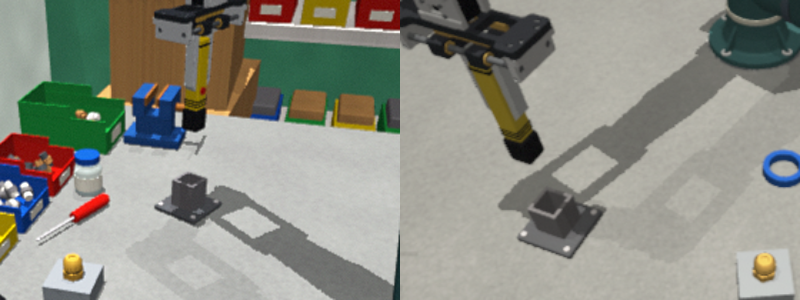

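```bash
cat > fin.py <<'E'
import numpy as np
from scipy.spatial.transform import Rotation as R
G=np.array([.6279,-.0055,.072])
def pose(az=240,L=.078,d=.12,el=45):
    a=np.radians(az);e=np.radians(el); u=np.array([np.cos(a)*np.cos(e),np.sin(a)*np.cos(e),np.sin(e)])
    h=np.array([-np.sin(a),np.cos(a),0]); x=-np.cross(h,u)
    return G+u*(d+L), np.c_[x,-u,np.cross(x,-u)], u
E
python3 - <<'E'
from cell import robot
from h import *; from fin import *
p,M,u=pose(); o=R.from_matrix(M).as_euler("xyz")
q0=np.array(robot.current_joint_positions()); q=robot.ik(p,o); print(q0.round(2),q,p)
if q is not None and np.abs(np.array(q)-q0).max()<2:
    robot.reach(p,o); robot.sleep(.6)
print(robot.current_tcp_pos(),R.from_euler("xyz",robot.current_tool_rot()).as_matrix()[:,1],-u,robot.current_opening(),robot.current_time_s())
for n in ["side","scene","wrist"]:
    c=robot.read_camera(n); cv2.imwrite(f"pics/{n}9.png",c["image"]); np.savez(f"pics/{n}9.npz",**c)
a=cv2.imread("pics/side9.png")[60:270,180:460];b=cv2.imread("pics/scene9.png")[80:290,120:400]
cv2.imwrite("pics/c9.png",np.hstack([cv2.resize(a,(400,300),interpolation=2),cv2.resize(b,(400,300))]))
E
```

```text
[-0.68  0.22  1.14  0.    1.79 -1.83] [-0.76940185  0.1304533   1.51529118  0.76249899  1.68971067 -1.79889378] [ 0.55789643 -0.12674974  0.21200714]
[ 0.55791771 -0.12674469  0.21199775] [ 0.35347141  0.61232329 -0.70719032] [ 0.35355339  0.61237244 -0.70710678] 0.028061436863360538 18.8583
```

View pics/c9.png

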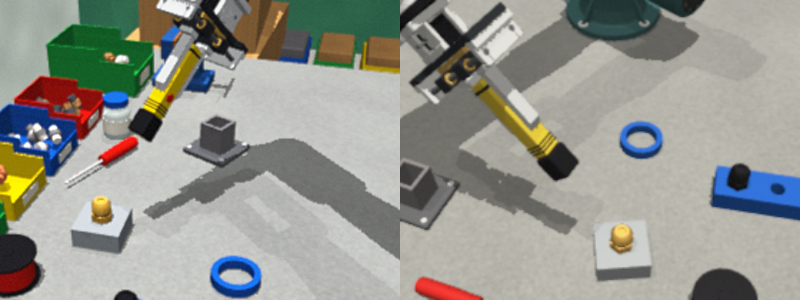

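View pics/wrist9.png

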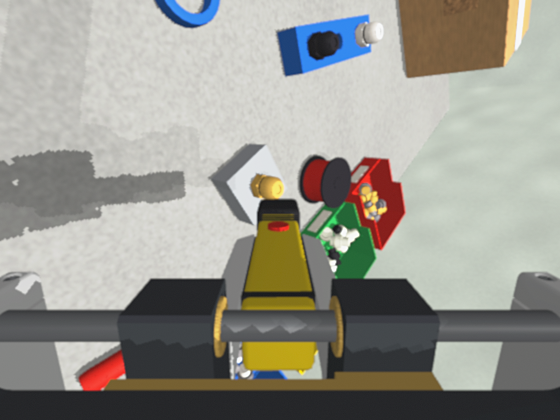

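```bash
cat > chk.py <<'E'
from h import *; from fin import *
p,M,u=pose(); B=np.c_[M[:,0],M[:,2],u]
def chk(n,c):
    P=cloud(c); Q=(P-G)@B; H=cv2.cvtColor(c["image"],cv2.COLOR_BGR2HSV);h,s,v=[H[...,i].astype(int) for i in range(3)]
    near=(abs(Q[...,0])<.03)&(abs(Q[...,1])<.03)&(Q[...,2]>.09)&(Q[...,2]<.3)
    yel=near&(h>18)&(h<35)&(s>120); blk=near&(v<80)&(Q[...,2]<.165)
    for nm,m in (("yellow",yel),("head",blk)):
        q=Q[m]; 
        if len(q)<20: continue
        bins=np.arange(.11,.3,.02)
        print(n,nm,len(q),"s",np.percentile(q[:,2],[1,99]).round(4))
        for b in bins:
            k=q[(q[:,2]>=b)&(q[:,2]<b+.02)]
            if len(k)>15: print("  s%.2f x"%b,(np.percentile(k[:,0],[3,97])*1e3).round(1),"z",(np.percentile(k[:,1],[3,97])*1e3).round(1))
E
python3 - <<'E'
from chk import *
for n in ["side","scene","wrist"]: chk(n,dict(np.load(f"pics/{n}9.npz")))
E
```

```text
side yellow 593 s [0.1593 0.2812]
  s0.15 x [-8.2 14.7] z [-11.2  15.3]
  s0.17 x [-9.4 15.1] z [-11.5  15.2]
  s0.19 x [-9.6 14.7] z [-10.   15.8]
  s0.21 x [-10.9  15.1] z [ 9.1 15.7]
  s0.23 x [-10.3  15.8] z [10.7 15.5]
  s0.25 x [-10.2  15.3] z [ 9.4 15.9]
  s0.27 x [-10.8  15.5] z [ 9.8 15.6]
side head 326 s [0.1204 0.1591]
  s0.11 x [-9.9 18.6] z [-12.1  18.2]
  s0.13 x [-10.1  17.7] z [-12.5  18.1]
  s0.15 x [-9.7 17.9] z [-11.2  17.6]
scene yellow 875 s [0.1625 0.2856]
  s0.15 x [-9.8 15.8] z [-13.4  10.7]
  s0.17 x [-9.7 15.8] z [-13.5  10.9]
  s0.19 x [-9.4 15.9] z [-13.5  10.6]
  s0.21 x [-11.6  14.6] z [-13.8  -7.1]
  s0.23 x [-21.4  15. ] z [-13.6  -6.5]
  s0.25 x [-12.2  14.9] z [-13.5  -7.6]
  s0.27 x [-13.5  14.2] z [-13.6  -6.8]
scene head 428 s [0.1251 0.1614]
  s0.11 x [-9.8 18.4] z [-16.2  11.4]
  s0.13 x [-11.2  18.3] z [-16.1  12. ]
  s0.15 x [-10.9  17.7] z [-16.3  12.6]
wrist yellow 6617 s [0.1687 0.2864]
  s0.15 x [-10.5  10.4] z [13.5 14.3]
  s0.17 x [-12.6  13.1] z [12.  14.4]
  s0.19 x [-12.3  13.3] z [12.6 14.2]
  s0.21 x [-12.5  13.5] z [11.4 14.2]
  s0.23 x [-12.6  13.4] z [11.5 14.2]
  s0.25 x [-12.4  13.3] z [11.9 14.3]
  s0.27 x [-11.9  13. ] z [-11.9  14.2]
wrist head 546 s [0.131  0.1611]
  s0.13 x [-13.7  14.1] z [16.2 17.1]
  s0.15 x [-14.5  15. ] z [12.6 16.9]
```

```bash
python3 - <<'E'
from cell import robot
import numpy as np
print(robot.current_tcp_pos(),np.abs(robot.current_joint_vel()).max(),robot.current_opening(),robot.current_time_s())
robot.job_done()
E
```

```text
[ 0.5578615  -0.12675076  0.21195604] 0.002691134049614086 0.02785982513449516 19.0083
the job is handed in; nothing more can be done
```

I moved the brass gland from the rack's middle hole into the inspection block's bore and let go of it. The torch is now held at 45° with its beam on the gland's top. I handed the job in at about 19 s, well inside the 56 s limit.

- **Gland:** The shank went in without resistance, and the shoulder met the block at the expected height. After release, the cameras put its top at about 72–74 mm above the table (72 mm expected). They put it within about 1.6 mm of the block's centre.
- **Torch:** The arm's readings put the tool axis at 45°. Depth checks from all three cameras put the torch's axis within about 1–2 mm of the line to the gland's top centre, with no visible tilt in the grip. The lens is about 120 mm from the gland's top going by where the tail sits. The scene camera alone read about 125 mm at the head, and I took that as camera error.
- **Everything else:** In the last pictures the other objects in view look undisturbed, and nothing is near the torch but the gripper. I judged this by eye and did not measure it. The arm was still at hand-in, and no check failed.

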